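Draw the insert out of a calibrator well with the hook tool

TASK

Take the hook tool from its stand, catch the wire bail of the metal insert that lies deep in the calibrator's well, draw the insert out and set it down gently, upright, in the steel tray. Then unhook and hang the hook tool back in the slot of its stand as it hung before. Never touch the insert with the fingers, and leave the other things on the bench alone.

Things in the scene. Friction and masses are not known exactly. Their poses are not given: they have to be found in the camera images.
- calibrator: Fixed grey dry-block calibrator, a box 140 (x) x 150 (y) x 105 high (mm), black front panel with display on its -x face. Origin: centre of the underside, z up. In its top, on the vertical axis through the origin, a round well 64 across and 99 deep (floor 6 above the underside).
- well_mouth (a point): Centre of the well's mouth, level with the calibrator's flat top (105 above the bench).
- insert: Loose aluminium plug with an upright wire bail, 0.15 to 0.31 kg, 58 mm across, 34 tall, standing on the well's floor (6 above the calibrator's underside) with up to 3 mm play all round; its yaw in the well varies. Origin: centre of its underside, z up. The bail's arch lies in the plug's own y-z plane, so a hook passes through it along the plug's x (from either side).
- bail_top (a point): Underside of the bail at the top of its arch, where the hook should bear: on the insert's axis, 64 mm above its underside, 33 below the well's mouth at the start. Bail: rigid 4 mm round wire, legs at y = +-15, half-round of 15 mm radius above 51. Opening 26 wide, from 34 (the plug's top face) to 64 above the insert's underside.
- hook_tool: Loose hook tool, 0.09 kg, hanging upright at the start, hook towards the stand's open front. Black flat-sided grip 16 (x) x 46 (y) x 44 mm tall; origin: centre of the grip's underside, z up. Take the grip from above, closing along its x. A straight steel shank of 5 mm round bar runs down from the origin.
- hook_saddle (a point): Upper surface of the hook's bottom, where a hanging wire settles: at the tool's x = -7 mm, 83.5 below its origin. The shank ends 79 below the origin in a J of the same 5 mm bar towards the tool's -x: lowest bar centre at x = -7, 86 below (underside 88.5 below); tip centre at x = -14, 77 below, round end 74.5 below. Gap between shank and tip 9.
- stand: Fixed steel tool stand, base 100 x 90 x 12 mm (x -45 to +55), rear column (x 27 to 41), and on it a level plate, top 125 above the underside, 8 thick, x -23 to +41, 70 wide in y. Origin: underside, on the vertical axis on which the tool hangs. A slot 12 wide along x in the plate is open at the front (-x) and closed at x = +9.
- tool_seat (a point): Top of the stand's plate over the slot, on the stand's axis, 125 mm above the bench: the hanging tool's origin is here (within 2 mm). The shank hangs in the slot, the grip's underside rests on the plate across the slot, tool x along stand x (within 0.12 rad). To take it, lift it a little and draw it out through the slot's open front (-x); hang it by the reverse.
- tray: Fixed shallow steel tray, 130 (x) x 160 (y) x 18 high outside, walls and floor 3 thick, empty. Origin: centre of the underside.
- magnifier_lamp: Obstacle, fixed, same place always: white magnifier lamp to the right of the work. Round base about 170 mm across; its thin post rises about 95 mm from the origin, at world x = 0.64, y = -0.34 m, up past 0.5 m, then leans back over to the right. Origin: under the base. Keep the wrist and arm clear of the post.
- tape: bystander: black roll of tape, 62 across and 19 tall, loose, behind the work
- multimeter: bystander: handheld multimeter, 145 x 72 x 46, loose, behind the work
- solder_reel: bystander: reel, 76 across and 53 tall, loose, behind the work
- flux_pot: bystander: round pot, 56 across and 25 tall, loose, near the front edge
- marker: bystander: marker pen 135 long, lying near the front edge
- terminal_block: bystander: screw terminal strip 62 long, lying near the front edge
- cell_1: bystander: battery cell, 15 across, 50 tall, standing near the front edge

How it is judged:
By the outcome, as a careful person would: the job done as asked, in the order asked, and still so for the second after the job is handed in, with the robot touching nothing.
It also fails if it takes over 72 s, if anything falls off the work surface, if the arm or the gripper's body presses on something with over 40 N, if the wrist force passes 120 N, or if a joint passes its speed limit or range.

ROBOT

A 6-joint arm with a two-finger parallel gripper is mounted at the origin on a cart in front of the work surface, level with it; the furniture and walls round the work are solid. World frame = base frame: x ahead of the robot, y to its left, z up, the work surface at z = 0. Lengths are in mm, angles in rad, forces in N, time in s.
With the tool pointing down it reaches from about 300 to 775 mm from the base axis. Payload 14.6 kg.
Tool frame: the origin (TCP) lies at the very end of the fingers, on their centre line; the grasp point (between the pads) lies 19 mm behind it; z points along the fingers, y is the line along which they close (so a half turn about z gives the same grasp; the last joint's range is limited). The gripper opens to 94 mm and grips with 3 to 60 N. Pads are 16 mm wide; open, the fingers measure 119 mm over their backs; the gripper's body (75 mm by 177 mm) begins 78 mm behind the grasp point.
Start: joints at [-1.36, 0.3, 1.521, -0, 1.321, -0.067], TCP at [150.826, -528.905, 184.346] pointing down, gripper open.
Joint ranges: [-3.03, 3.03], [-0.79, 2.21], [0.23, 2.52], [-1.04, 4.18], [0, 3.07], [-2.55, 2.55]. Speed limits (rad/s): [2.22, 2.22, 2.57, 3.14, 3.14, 3.14].

INTERFACE

Orientations are given as [roll, pitch, yaw] about the fixed x, y, z axes, in that order (R = Rz(yaw) Ry(pitch) Rx(roll)).
In Python, from cell import manip, camera, get_calibration gives the robot as it stands. The module is installed in compiled form; this text tells all that it offers.
- The arm moves only by the tool jog_arm, never from a script. Its argument "plan" is one flat list of numbers, 6 for each row, row after row: the shift along the world's x, y, z in m, then the turn, a rotation vector about the world's x, y, z in degrees. A call has 1 to 20 rows; each row is the pose to reach, as a shift and turn from the pose commanded when the call began; what a row does not reach only later rows make up. A row lasts 1/10 s, in which the tool goes at most 50 mm and 8.59 degrees, less where a joint would pass 70% of its speed; a pose out of reach is approached as far as the arm can. A call with a gripper value outside its range is refused whole. "claw" is the finger opening in m, from 0 to 0.094, set as the call begins (left out, the last holds). The fingers move at their own pace and stop on an object; "force" is the grip in N (left out, the last holds). Time passes only in rows, so rows that repeat a pose let the fingers close. It gives the time, the measured TCP pose, the force, the opening and the grip force at its end, in the units of the state.
- manip.read_state(): the state, without advancing time (a new reading comes with each control period).
- camera(name): name is "scene" or "top" or "wrist"; returns (picture, depth): 384x512x3 uint8, red, green, blue; 384x512 float32, mm along the optical axis (not along the pixel's ray), 0 where there is no reading.
- get_calibration(name): a dict with "fx", "fy", "cx", "cy" (pixels), "origin" and "attitude" of the camera in the world. Camera axes: x right, y down, z forward; pixel columns grow to the right and rows downward; lengths in mm; the calibration is good to about 2 mm. A picture is of the moment at which its call begins: read the wrist's pose just before it. get_calibration takes no time and is no camera call; for the wrist camera it gives the pose at the moment of the call.
- manip.sign_off(): hands the job in; it is judged then, once.
The state is a dict: "clock": time; "joints": joint angles; "qd": joint speeds; "effort": joint torques, N m; "eef_pos": TCP position; "eef_rot": TCP orientation; "wrist_force": force on the tool from outside, world axes, zero at the start; "moment": the same for the moment, N m; "finger_gap": finger opening in mm; "finger_force": force on a finger pad.
Only numpy, scipy, OpenCV 4.12 (cv2) and the standard library are available. Lean on these libraries where they do the work, as an engineer would, in place of code of your own. Each camera call takes 0.05 s, during which the arm holds its last target. There are 200 camera calls.

## Working session

There is one attempt and no reset: what is moved stays moved. The work goes in short steps, Python scripts to look and compute and a tool call to move; the robot and the scene stay as the last step left them, time stands still between calls to the robot, and variables do not carry over. Pictures are saved under pics/ and viewed, at most 10 in all, crops included, and the job is handed in when it is done.

Besides the shell and the picture viewer there is one more tool, called after "Call:" by a JSON object that holds its "method" and its "body", one argument or row to a line. jog_arm: Moves the arm, as the interface text tells. Its arguments: {"type":"object","properties":{"plan":{"type":"array"},"claw":{"type":"number"},"force":{"type":"number"}},"required":["plan"]}

```bash
mkdir -p pics
cat > h.py <<'E'
import numpy as np, cv2
from cell import manip, camera, get_calibration
from scipy.spatial.transform import Rotation as R
def att(c):
    a=np.array(c["attitude"],float)
    return a if a.shape==(3,3) else R.from_euler('xyz',a).as_matrix()
def pts(c,d):
    v,u=np.mgrid[0:d.shape[0],0:d.shape[1]]
    P=np.stack([(u-c["cx"])/c["fx"]*d,(v-c["cy"])/c["fy"]*d,d],-1)
    return P@att(c).T+np.array(c["origin"])
def ray(c,u,v,z):
    r=att(c)@np.array([(u-c["cx"])/c["fx"],(v-c["cy"])/c["fy"],1]); o=np.array(c["origin"])
    return o+r*(z-o[2])/r[2]
def proj(c,p):
    q=att(c).T@(np.array(p)-np.array(c["origin"])); return c["fx"]*q[0]/q[2]+c["cx"],c["fy"]*q[1]/q[2]+c["cy"]
def look(n):
    c=get_calibration(n); im,d=camera(n); return c,im,d
E
python3 - <<'E'
from h import *
for n in("scene","top"):
    c,im,d=look(n); print(c); cv2.imwrite(f"pics/{n}0.png",im[:,:,::-1]); np.savez(f"{n}0.npz",im=im,d=d)
print(manip.read_state())
E
```

```text
{'fx': 415.0658817746366, 'fy': 415.0658817746366, 'cx': 255.15844530184987, 'cy': 188.5700147514314, 'origin': array([ 61.27118889, 795.97079715, 989.30914199]), 'attitude': array([-2.30610059,  0.01987549, -2.6207215 ])}
{'fx': 388.03466177711834, 'fy': 388.03466177711834, 'cx': 255.22680326045634, 'cy': 194.09809750220955, 'origin': array([ 439.13871959,  -54.87628032, 1263.04656251]), 'attitude': array([-3.03587142,  0.00929197, -1.57297455])}
{'clock': 0.1, 'joints': array([-1.35961685e+00,  3.00418287e-01,  1.52152107e+00,  3.18233713e-05,
        1.32070996e+00, -6.65918671e-02]), 'qd': array([-0.00066454, -0.00016644, -0.00083596, -0.00068049, -0.00110742,
       -0.0008794 ]), 'effort': array([ 1.73706288e-03, -5.32647014e+01, -3.53284407e+01,  7.09739747e-02,
        2.35082069e-02, -4.96342091e-05]), 'eef_pos': array([ 150.77243607, -528.65885575,  183.84069838]), 'eef_rot': array([-3.14054038e+00, -1.01069844e-04,  2.77763394e-01]), 'wrist_force': array([ 0.41799269, -0.27841913, -0.16930585]), 'moment': array([-0.06520769, -0.00232442, -0.01090542]), 'finger_force': 0.0, 'finger_gap': 94.12120815126391}
```

View pics/top0.png

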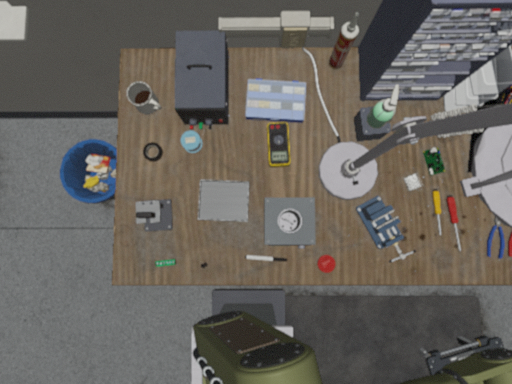

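View pics/scene0.png

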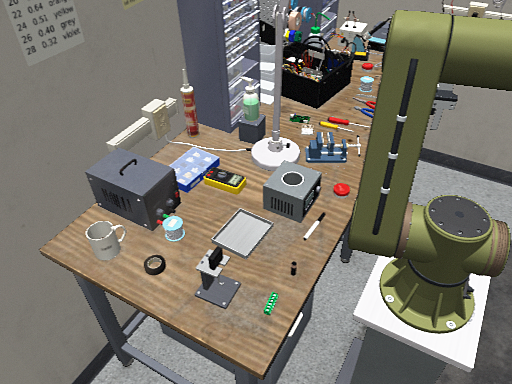

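The top view shows the calibrator at about (289,221), the tray at (223,200), the stand at (153,215) and the robot below the frame. I'll measure these from depth.

Run:
```python
from h import *
z=np.load("top0.npz"); im,d=z["im"],z["d"]; c=get_calibration("top"); P=pts(c,d)
def comp(box,lo,hi,extra=None):
    u0,v0,u1,v1=box; Q=P[v0:v1,u0:u1]; m=(Q[...,2]>lo)&(Q[...,2]<hi)
    m=m.astype(np.uint8); n,l,s,_=cv2.connectedComponentsWithStats(m); k=1+np.argmax(s[1:,4]); 
    q=Q[l==k]; r=cv2.minAreaRect(q[:,:2].astype(np.float32)); return len(q),q.mean(0).round(1),r
print("bench z",np.median(P[260:275,130:150,2]))
print("cal",comp((255,185,325,255),95,115))
print("tray",comp((185,165,260,235),10,30), comp((185,165,260,235),1,30))
print("base",comp((125,190,185,240),5,20)); print("plate",comp((125,190,185,240),112,135)); print("grip",comp((125,190,185,240),150,185))
# well: pixels in cal with z<90
Q=P[195:250,265:315]; m=(Q[...,2]<85); vv,uu=np.nonzero(m); print("well px",uu.mean()+265,vv.mean()+195,len(uu)); 
print(np.percentile(Q[m][:,2],[0,10,50,90,100]))
q=Q[(Q[...,2]>60)&(Q[...,2]<85)];print("bail",len(q))
a=cv2.resize(im[190:245,125:185],None,fx=7,fy=7,interpolation=cv2.INTER_CUBIC);b=cv2.resize(im[195:250,260:320],None,fx=7,fy=7,interpolation=cv2.INTER_CUBIC)
cv2.imwrite("pics/crop1.png",np.hstack([a[:385,:399],b[:385,:399]])[:,:,::-1])
```

```text
bench z -1.3157576488513314
cal (2002, array([ 480.9, -146.7,  103.7]), ((480.3284606933594, -147.82875061035156), (149.2964630126953, 140.5097198486328), 89.82666778564453))
tray (97, array([508.9,  73. ,  16.8]), ((531.6965942382812, 60.54264831542969), (160.65176391601562, 91.49807739257812), 86.49002838134766)) (1443, array([552. ,  60.8,   5. ]), ((554.4837646484375, 64.214599609375), (192.7223663330078, 148.2821502685547), 85.96238708496094))
base (499, array([494.7, 258.7,  10.8]), ((504.9100646972656, 271.1119689941406), (99.97024536132812, 88.86060333251953), 3.5619983673095703))
plate (339, array([516.3, 266.5, 123.7]), ((508.3472595214844, 272.3155212402344), (64.81550598144531, 69.89215087890625), 5.269103527069092))
grip (105, array([497.8, 270.3, 166.2]), ((497.5594787597656, 271.0086669921875), (17.142549514770508, 44.854522705078125), 0.2475377470254898))
well px 289.4682997118156 223.39913544668588 694
[-7.74794826 -3.00001461  5.9428631  46.30781509 84.16102222]
bail 61
```

View pics/crop1.png

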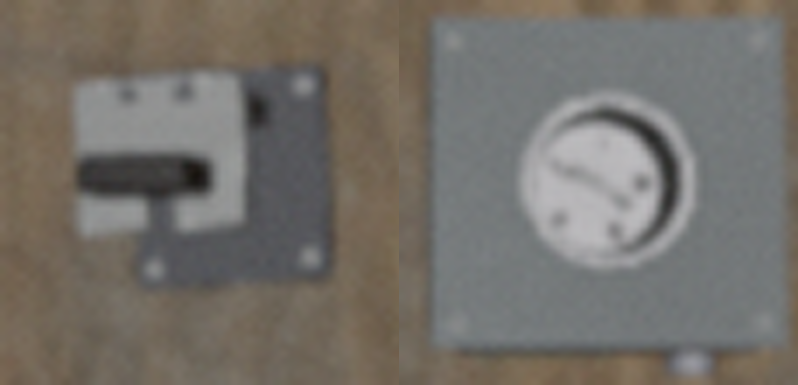

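Call:
{"method": "jog_arm", "body": {
  "plan": [0,0,0.05,0,0,0,0,0,0.1,0,0,8,0.3,0.38,0.13,0,0,45,0.3,0.38,0.13,0,0,45,0.3,0.38,0.13,0,0,45,0.3,0.38,0.13,0,0,45,0.3,0.38,0.13,0,0,45,0.3,0.38,0.13,0,0,45,0.3,0.38,0.13,0,0,45,0.3,0.38,0.13,0,0,45,0.3,0.38,0.13,0,0,45,0.3,0.38,0.13,0,0,45,0.3,0.38,0.13,0,0,45,0.3,0.38,0.13,0,0,45]
}}

```text
clock: 1.5
eef_pos: [450.8, -148.6, 313.9]
eef_rot: [-3.141, 0.0, 1.065]
wrist_force: [-0.5, -0.3, -0.4]
finger_gap: 94.2
finger_force: 0.0
```

Run:
```python
from h import *
s=manip.read_state(); print(s["clock"],s["eef_pos"],s["eef_rot"],s["joints"])
c,im,d=look("wrist"); print(c, "well proj",proj(c,[480.3,-147.8,105]),"bail",proj(c,[480.3,-147.8,74]))
cv2.imwrite("pics/w1.png",im[:,:,::-1]); np.savez("w1.npz",im=im,d=d,**{k:v for k,v in c.items()})
# tray from top view
z=np.load("top0.npz"); ct=get_calibration("top")
for p in [(197.5,182),(200,221),(249,182),(248,221)]: print(ray(ct,*p,18).round(0))
```

```text
1.5 [ 450.79506811 -148.61747765  313.94766672] [-3.14077924e+00  2.72298702e-04  1.06472441e+00] [-3.95530387e-01  6.09080275e-02  1.50548881e+00 -1.80905827e-04
  1.57603431e+00  1.10540773e-01]
{'fx': 271.53208025329354, 'fy': 271.53208025329354, 'cx': 255.79331090137313, 'cy': 190.2926938118418, 'origin': array([483.24229465, -91.90960065, 513.91793197]), 'attitude': array([ 2.91209631e+00,  2.26104440e-03, -5.04647536e-01])} well proj (np.float64(272.6130983343443), np.float64(161.1339221849066)) bail (np.float64(271.5018454433166), np.float64(158.78128620922044))
[611. 143.  18.]
[485. 134.  18.]
[611. -24.  18.]
[485. -20.  18.]
```

View pics/w1.png

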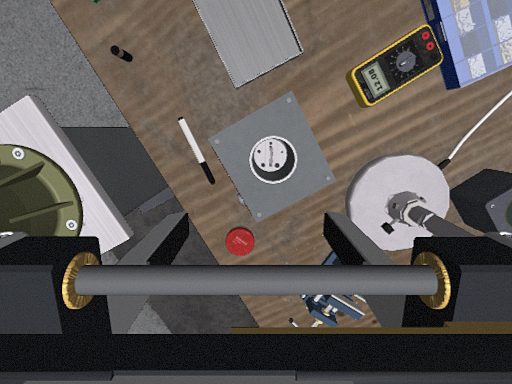

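The wrist view shows the calibrator with its well at about (272,159), and the bail inside it. Next I'll measure the bail and rim.

Run:
```python
from h import *
z=np.load("w1.npz"); c={k:z[k] for k in("fx","fy","cx","cy","origin","attitude")}; im,d=z["im"],z["d"]; P=pts(c,d)
Q=P[120:200,235:315]; m=(np.abs(Q[...,2]-105)<4).astype(np.uint8); n,l,s,_=cv2.connectedComponentsWithStats(m); k=1+np.argmax(s[1:,4])
m=(l==k).astype(np.uint8); cs,h=cv2.findContours(m,cv2.RETR_CCOMP,cv2.CHAIN_APPROX_NONE)
i=max((j for j in range(len(cs)) if h[0][j][3]>=0),key=lambda j:cv2.contourArea(cs[j]))
e=cv2.fitEllipse(cs[i]); print("hole",e); u,v=e[0][0]+235,e[0][1]+120; print("well",ray(c,u,v,105), "z",np.median(Q[l==k][:,2]))
W=ray(c,u,v,105)
r=np.hypot(Q[...,0]-W[0],Q[...,1]-W[1]); 
b=(Q[...,2]>50)&(Q[...,2]<82)&(r<22); q=Q[b]; print(len(q)); 
x=q[:,:2]-q[:,:2].mean(0); _,_,V=np.linalg.svd(x); print("bail mean",q.mean(0),"dir",V[0],np.degrees(np.arctan2(V[0][1],V[0][0])),"ext",np.ptp(x@V[0]),np.ptp(x@V[1]))
t=(Q[...,2]>35)&(Q[...,2]<46)&(r<30); print("plug top",Q[t].mean(0))
a=cv2.resize(im[132:187,245:300],None,fx=8,fy=8,interpolation=cv2.INTER_CUBIC);cv2.imwrite("pics/w1c.png",a[:,:,::-1])
```

```text
hole ((37.37298583984375, 39.271087646484375), (42.46630859375, 42.993186950683594), 61.013526916503906)
well [ 481.30772023 -145.145829    105.        ] z 104.67290148309101
43
bail mean [ 480.63428644 -143.83737463   68.86178163] dir [-0.48589033 -0.87401979] -119.07082072476298 ext 32.283409587597134 3.138796320855722
plug top [ 480.46201824 -144.86643163   39.6070338 ]
```

View pics/w1c.png

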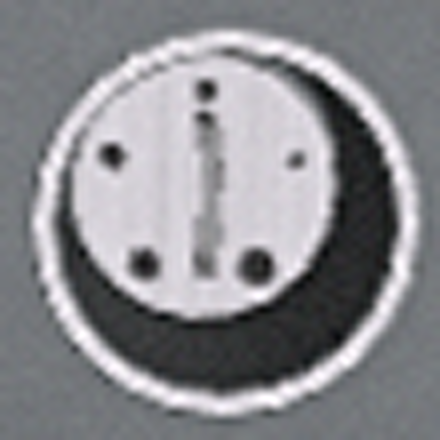

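Call:
{"method": "jog_arm", "body": {
  "plan": [0.03,0.3,0.02,0,0,20,0.06,0.37,0.02,0,0,29,0.06,0.37,0.02,0,0,29,0.06,0.37,0.02,0,0,29,0.06,0.37,0.02,0,0,29,0.06,0.37,0.02,0,0,29,0.06,0.37,0.02,0,0,29,0.06,0.37,0.02,0,0,29,0.06,0.37,0.02,0,0,29,0.06,0.37,0.02,0,0,29,0.06,0.37,0.02,0,0,29],
  "claw": 0.05
}}

```text
clock: 2.65
eef_pos: [511.0, 219.4, 334.5]
eef_rot: [3.141, 0.0, 1.567]
wrist_force: [-0.6, -0.2, 0.4]
finger_gap: 49.9
finger_force: 0.0
```

Run:
```python
from h import *
s=manip.read_state(); print(s["clock"],s["eef_pos"],s["eef_rot"],s["finger_gap"])
c,im,d=look("wrist"); P=pts(c,d); np.savez("w2.npz",im=im,d=d,**c)
print("grip proj",proj(c,[498,271,169]))
u,v=map(int,proj(c,[500,271,150])); u0,v0=max(u-70,0),max(v-70,0); Q=P[v0:v+70,u0:u+70]
for n,lo,hi in(("grip",163,175),("plate",120,130),("base",7,17)):
    m=((Q[...,2]>lo)&(Q[...,2]<hi)).astype(np.uint8); k,l,st,_=cv2.connectedComponentsWithStats(m); k=1+np.argmax(st[1:,4]); q=Q[l==k]
    print(n,len(q),q.mean(0).round(1),cv2.minAreaRect(q[:,:2].astype(np.float32)))
cv2.imwrite("pics/w2c.png",cv2.resize(im[v0:v+70,u0:u+70],None,fx=4,fy=4,interpolation=cv2.INTER_CUBIC)[:,:,::-1])
```

```text
2.65 [511.02110032 219.42734411 334.48255868] [3.14146953e+00 9.43986331e-05 1.56736930e+00] 49.86214826273159
grip proj (np.float64(245.69350533548013), np.float64(137.51527429158472))
grip 414 [497.  272.9 168.3] ((496.9348449707031, 272.5711975097656), (44.41997528076172, 16.03666877746582), 89.92057037353516)
plate 1558 [511.9 275.1 124.7] ((507.6531982421875, 273.6071472167969), (63.86601257324219, 69.96650695800781), 3.8960649967193604)
base 599 [490.6 278.8  11.5] ((503.380126953125, 273.53094482421875), (99.78646087646484, 89.56902313232422), 3.861088275909424)
```

View pics/w2c.png

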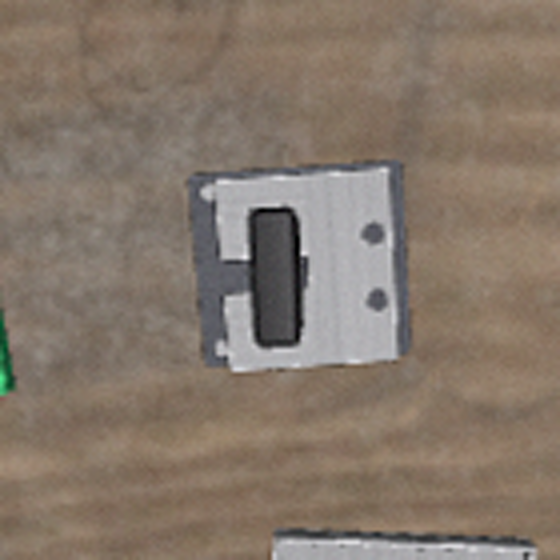

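The crop shows the black grip standing across the slot, which opens towards -x (left). The stand is at about (498.5,273) with yaw 3.9°, and the grip is at (497,272.6) with yaw about 0. I'll descend onto the grip.

Call:
{"method": "jog_arm", "body": {
  "plan": [-0.014,0.0515,-0.04,0,0,0,-0.014,0.0515,-0.08,0,0,0,-0.014,0.0515,-0.11,0,0,0,-0.014,0.0515,-0.13,0,0,0,-0.014,0.0515,-0.15,0,0,0,-0.014,0.0515,-0.17,0,0,0,-0.014,0.0515,-0.185,0,0,0,-0.014,0.0515,-0.199,0,0,0,-0.014,0.0515,-0.199,0,0,0,-0.014,0.0515,-0.199,0,0,0]
}}

```text
clock: 3.7
eef_pos: [497.2, 272.2, 135.9]
eef_rot: [3.141, -0.0, 1.569]
wrist_force: [0.5, -0.2, 0.1]
finger_gap: 49.8
finger_force: 0.0
```

Call:
{"method": "jog_arm", "body": {
  "plan": [0,0,0,0,0,0,0,0,0,0,0,0,0,0,0,0,0,0,0,0,0,0,0,0,0,0,0,0,0,0,0,0,0,0,0,0,0,0,0,0,0,0,0,0,0,0,0,0],
  "claw": 0,
  "force": 35
}}

```text
clock: 4.5
eef_pos: [496.9, 272.6, 135.5]
eef_rot: [3.141, -0.0, 1.569]
wrist_force: [0.4, 0.2, 2.6]
finger_gap: 15.9
finger_force: 34.9
```

Call:
{"method": "jog_arm", "body": {
  "plan": [0,0,0.005,0,0,0,0,0,0.01,0,0,0,-0.005,0,0.01,0,0,0,-0.012,-0.001,0.01,0,0,0,-0.02,-0.001,0.01,0,0,0,-0.03,-0.002,0.01,0,0,0,-0.04,-0.003,0.01,0,0,0,-0.05,-0.003,0.01,0,0,0,-0.06,-0.004,0.01,0,0,0,-0.06,-0.004,0.03,0,0,0,-0.06,-0.004,0.06,0,0,0,-0.06,-0.004,0.1,0,0,0,-0.06,-0.004,0.12,0,0,0,-0.06,-0.004,0.12,0,0,0]
}}

```text
clock: 5.9
eef_pos: [437.2, 269.0, 258.1]
eef_rot: [3.137, -0.002, 1.569]
wrist_force: [0.1, 0.2, -0.6]
finger_gap: 15.5
finger_force: 34.9
```

Call:
{"method": "jog_arm", "body": {
  "plan": [0.003,-0.02,0,0,0,-2,0.01,-0.055,0,0,0,-5,0.017,-0.095,0,0,0,-8,0.023,-0.135,0,0,0,-11,0.029,-0.175,0,0,0,-14,0.035,-0.215,0,0,0,-17,0.041,-0.255,0,0,0,-20,0.047,-0.295,0,0,0,-23,0.053,-0.335,0,0,0,-26,0.058,-0.37,0,0,0,-28,0.061,-0.397,0,0,0,-29,0.063,-0.415,0,0,0,-29,0.064,-0.424,0,0,0,-29,0.064,-0.424,0,0,0,-29,0.064,-0.424,0,0,0,-29,0.064,-0.424,0,0,0,-29]
}}

```text
clock: 7.5
eef_pos: [500.8, -154.5, 255.2]
eef_rot: [-3.141, -0.0, 1.064]
wrist_force: [-0.6, -0.2, -0.9]
finger_gap: 15.9
finger_force: 34.9
```

Run:
```python
from h import *
s=manip.read_state(); print(s["clock"],s["eef_pos"],s["eef_rot"],s["finger_gap"])
c,im,d=look("wrist"); P=pts(c,d); np.savez("w3.npz",im=im,d=d,**c)
W=np.array([481.3,-145.1]); r=np.hypot(P[...,0]-W[0],P[...,1]-W[1])
b=(P[...,2]>50)&(P[...,2]<82)&(r<22); q=P[b]; print("bail",len(q), q.mean(0) if len(q) else 0)
t=np.array(s["eef_pos"]); n=np.hypot(P[...,0]-t[0],P[...,1]-t[1])
k=(n<25)&(P[...,2]>140)&(P[...,2]<235); q=P[k]; print("hook px",len(q))
for lo in range(150,240,10):
    w=q[(q[:,2]>lo)&(q[:,2]<=lo+10)]; print(lo,len(w),w.mean(0).round(1) if len(w) else "")
print(proj(c,t-[0,0,10]),proj(c,t-[0,0,99]))
u,v=map(int,proj(c,t-[0,0,99])); u0=max(u-60,0);v0=max(v-60,0);print(u0,v0)
cv2.imwrite("pics/w3c.png",cv2.resize(im[v0:v+50,u0:u+60],None,fx=5,fy=5,interpolation=cv2.INTER_CUBIC)[:,:,::-1])
```

```text
7.5 [ 500.78377086 -154.46929952  255.24809722] [-3.14147814e+00 -1.18823996e-04  1.06422294e+00] 15.856625422310834
bail 67 [ 481.46909601 -143.40867135   69.00740267]
hook px 18
150 0 
160 16 [ 489.6 -147.5  168. ]
170 2 [ 488.9 -148.3  170.2]
180 0 
190 0 
200 0 
210 0 
220 0 
230 0 
(np.float64(255.15467612534258), np.float64(209.93662716587212)) (np.float64(255.45959820839394), np.float64(186.4347769668192))
195 126
```

View pics/w3c.png

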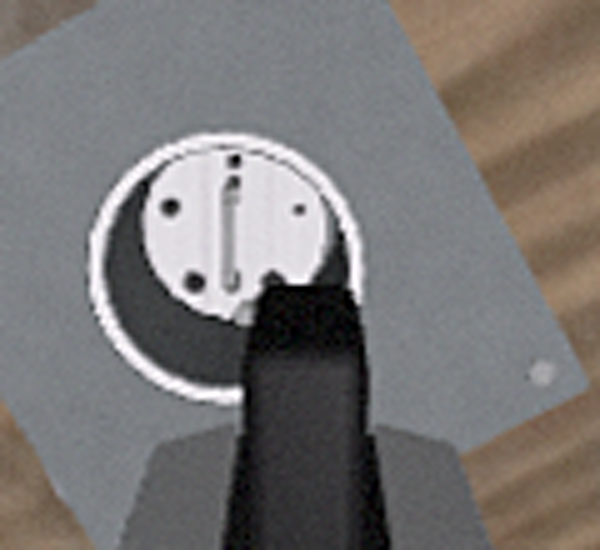

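The crop shows the bail vertical at about (232,230) and the hook tip just off to its right at about (245,312). That matches the expected geometry, so I'll descend.

Call:
{"method": "jog_arm", "body": {
  "plan": [0,0,-0.015,0,0,0,0,0,-0.04,0,0,0,0,0,-0.06,0,0,0,0,0,-0.075,0,0,0,0,0,-0.085,0,0,0,0,0,-0.095,0,0,0,0,0,-0.103,0,0,0,0,0,-0.11,0,0,0,0,0,-0.11,0,0,0,0,0,-0.11,0,0,0]
}}

```text
clock: 8.55
eef_pos: [501.0, -155.5, 145.6]
eef_rot: [3.141, -0.0, 1.063]
wrist_force: [-0.4, -0.1, -1.0]
finger_gap: 15.8
finger_force: 34.9
```

Call:
{"method": "jog_arm", "body": {
  "plan": [-0.002,0.001,0,0,0,0,-0.004,0.002,0,0,0,0,-0.007,0.004,0,0,0,0,-0.009,0.005,0,0,0,0,-0.011,0.006,0,0,0,0,-0.0134,0.0074,0,0,0,0,-0.0134,0.0074,0,0,0,0,-0.0134,0.0074,0,0,0,0]
}}

```text
clock: 9.35
eef_pos: [487.4, -148.0, 145.4]
eef_rot: [3.142, -0.0, 1.063]
wrist_force: [1.4, -0.2, -1.4]
finger_gap: 15.5
finger_force: 34.9
```

Call:
{"method": "jog_arm", "body": {
  "plan": [0,0,0.004,0,0,0,0,0,0.008,0,0,0,0,0,0.012,0,0,0,0,0,0.015,0,0,0,0,0,0.018,0,0,0,0,0,0.021,0,0,0,0,0,0.024,0,0,0,0,0,0.026,0,0,0,0,0,0.026,0,0,0,0,0,0.026,0,0,0]
}}

```text
clock: 10.35
eef_pos: [487.4, -148.0, 171.2]
eef_rot: [-3.141, 0.0, 1.063]
wrist_force: [0.4, -0.4, -4.6]
finger_gap: 15.9
finger_force: 34.9
```

Run:
```python
from h import *
s=manip.read_state(); print(s["clock"],s["eef_pos"],s["wrist_force"],s["moment"])
c,im,d=look("wrist"); P=pts(c,d)
W=np.array([481.3,-145.1]); r=np.hypot(P[...,0]-W[0],P[...,1]-W[1])
for lo in range(0,100,8):
    b=(P[...,2]>lo)&(P[...,2]<lo+8)&(r<30); print(lo,b.sum(),P[b].mean(0).round(1) if b.sum() else "")
```

```text
10.35 [ 487.35636007 -147.97621346  171.21769194] [ 0.42340733 -0.3555674  -4.58788172] [-0.04376484 -0.04423983 -0.03137141]
0 1 [ 508.9 -155.1    5.9]
8 0 
16 0 
24 0 
32 0 
40 816 [ 481.7 -141.4   47. ]
48 204 [ 476.5 -135.6   48.5]
56 4 [ 489.  -130.7   58.2]
64 13 [ 488.9 -131.7   68.3]
72 34 [ 486.1 -136.1   76.4]
80 17 [ 476.7 -141.    84.3]
88 0 
96 0
```

The insert hangs on the hook: its top has risen 7 mm and the load is about 3.5 N. I'll draw it out.

Call:
{"method": "jog_arm", "body": {
  "plan": [0,0,0.003,0,0,0,0,0,0.008,0,0,0,0,0,0.014,0,0,0,0,0,0.021,0,0,0,0,0,0.029,0,0,0,0,0,0.037,0,0,0,0,0,0.045,0,0,0,0,0,0.053,0,0,0,0,0,0.061,0,0,0,0,0,0.069,0,0,0,0,0,0.077,0,0,0,0,0,0.085,0,0,0,0,0,0.093,0,0,0,0,0,0.1,0,0,0,0,0,0.107,0,0,0,0,0,0.112,0,0,0,0,0,0.116,0,0,0,0,0,0.118,0,0,0,0,0,0.118,0,0,0]
}}

```text
clock: 12.3
eef_pos: [487.5, -148.0, 289.5]
eef_rot: [3.142, -0.0, 1.063]
wrist_force: [0.1, -0.4, -2.7]
finger_gap: 15.9
finger_force: 34.9
```

Call:
{"method": "jog_arm", "body": {
  "plan": [0.001,0.002,0,0,0,0,0.002,0.006,0,0,0,0,0.004,0.012,0,0,0,0,0.007,0.021,0,0,0,0,0.011,0.032,0,0,0,0,0.015,0.045,0,0,0,0,0.02,0.06,0,0,0,0,0.025,0.076,0,0,0,0,0.03,0.092,0,0,0,0,0.036,0.109,0,0,0,0,0.041,0.125,0,0,0,0,0.047,0.141,0,0,0,0,0.052,0.156,0,0,0,0,0.056,0.17,0,0,0,0,0.06,0.182,0,0,0,0,0.063,0.191,0,0,0,0,0.065,0.198,0,0,0,0,0.066,0.201,0,0,0,0,0.067,0.203,0,0,0,0,0.067,0.203,0,0,0,0]
}}

```text
clock: 14.3
eef_pos: [554.5, 54.9, 289.3]
eef_rot: [3.142, 0.0, 1.063]
wrist_force: [0.5, -0.2, -2.9]
finger_gap: 15.6
finger_force: 34.9
```

Run:
```python
from h import *
s=manip.read_state(); print(s["clock"],s["eef_pos"],s["wrist_force"])
c,im,d=look("wrist"); P=pts(c,d); np.savez("w4.npz",im=im,d=d,**c)
t=s["eef_pos"]; r=np.hypot(P[...,0]-t[0]+6,P[...,1]-t[1]-3)
m=(P[...,2]>145)&(P[...,2]<170)&(r<45); q=P[m]; print("plug top",len(q),q.mean(0).round(1)); 
m=(P[...,2]>10)&(P[...,2]<25)&(abs(P[...,0]-548)<90)&(abs(P[...,1]-58)<110); print("tray rim",cv2.minAreaRect(P[m][:,:2].astype(np.float32)))
cv2.imwrite("pics/w4.png",im[:,:,::-1])
```

```text
14.3 [554.4690906   54.88314976 289.34079714] [ 0.51579239 -0.24711044 -2.8863584 ]
plug top 1242 [550.2  65.8 164.9]
tray rim ((550.3582153320312, 60.398658752441406), (159.5291748046875, 130.23382568359375), 87.60936737060547)
```

View pics/w4.png

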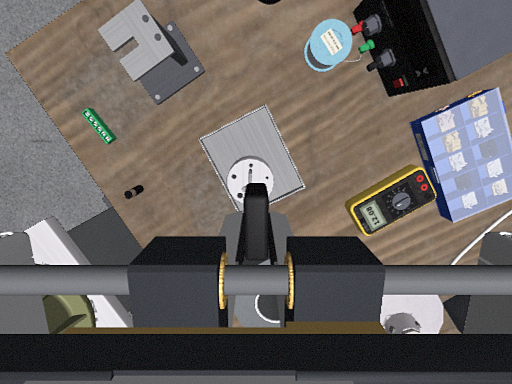

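The plug hangs level over the tray, at about (250,180) in the picture. I'll lower it.

Call:
{"method": "jog_arm", "body": {
  "plan": [0,0,-0.002,0,0,0,0,0,-0.006,0,0,0,0,0,-0.012,0,0,0,0,0,-0.019,0,0,0,0,0,-0.027,0,0,0,0,0,-0.035,0,0,0,0,0,-0.043,0,0,0,0,0,-0.051,0,0,0,0,0,-0.059,0,0,0,0,0,-0.067,0,0,0,0,0,-0.075,0,0,0,0,0,-0.083,0,0,0,0,0,-0.091,0,0,0,0,0,-0.098,0,0,0,0,0,-0.105,0,0,0,0,0,-0.111,0,0,0,0,0,-0.116,0,0,0,0,0,-0.119,0,0,0,0,0,-0.12,0,0,0,0,0,-0.12,0,0,0]
}}

```text
clock: 16.35
eef_pos: [554.5, 55.0, 169.4]
eef_rot: [3.142, -0.0, 1.063]
wrist_force: [0.4, 0.1, -3.8]
finger_gap: 15.5
finger_force: 34.9
```

Call:
{"method": "jog_arm", "body": {
  "plan": [0,0,-0.001,0,0,0,0,0,-0.002,0,0,0,0,0,-0.003,0,0,0,0,0,-0.004,0,0,0,0,0,-0.005,0,0,0,0,0,-0.006,0,0,0,0,0,-0.007,0,0,0,0,0,-0.008,0,0,0,0,0,-0.009,0,0,0,0,0,-0.01,0,0,0,0,0,-0.011,0,0,0,0,0,-0.012,0,0,0,0,0,-0.013,0,0,0,0,0,-0.014,0,0,0,0,0,-0.014,0,0,0]
}}

```text
clock: 17.85
eef_pos: [554.4, 55.0, 155.2]
eef_rot: [-3.141, 0.0, 1.063]
wrist_force: [1.0, -0.1, -1.2]
finger_gap: 15.4
finger_force: 34.9
```

Run:
```python
from h import *
s=manip.read_state(); print(s["clock"],s["eef_pos"],s["wrist_force"])
c,im,d=look("wrist"); P=pts(c,d); np.savez("w5.npz",im=im,d=d,**c)
m=(P[...,2]>28)&(P[...,2]<44)&(abs(P[...,0]-550)<50)&(abs(P[...,1]-60)<50); q=P[m]; print("plug top",len(q),q.mean(0).round(1),np.percentile(q[:,2],[5,50,95])); 
m=(P[...,2]>50)&(P[...,2]<78)&(abs(P[...,0]-550)<25)&(abs(P[...,1]-60)<25);q=P[m];print("bail",len(q))
for a in q[::max(1,len(q)//25)]: print(a.round(1))
u,v=map(int,proj(c,[550,60,60])); print(u,v)
cv2.imwrite("pics/w5.png",cv2.resize(im[v-40:v+40,u-50:u+50],None,fx=6,fy=6,interpolation=cv2.INTER_CUBIC)[:,:,::-1])
```

```text
17.85 [554.3748085   54.97176072 155.18550215] [ 0.96371096 -0.14468845 -1.21331926]
plug top 1235 [549.4  66.1  36.5] [35.13184598 36.58526819 37.81463435]
bail 65
[555.4  74.1  54.4]
[557.4  73.1  54.5]
[556.3  73.1  58.6]
[554.9  72.8  59.6]
[556.9  71.9  60.8]
[554.5  72.1  61.4]
[556.5  71.1  61.5]
[554.2  71.5  63.7]
[556.1  70.3  62.9]
[553.8  70.6  64.6]
[555.6  69.4  63.6]
[553.3  69.8  65.2]
[555.2  68.6  64.7]
[553.   69.   66.7]
[554.9  68.   67.1]
[552.3  67.9  65.6]
[554.2  66.8  65.4]
[552.   67.2  67.4]
[553.8  66.1  67. ]
[551.5  66.3  67.8]
[553.3  65.1  66.9]
[551.2  65.6  69.6]
[553.   64.6  69.5]
[550.5  64.5  68.4]
[545.6  62.7  65.6]
[543.7  63.3  68.8]
[545.4  62.1  67.9]
[543.3  62.5  69.8]
[544.9  61.2  68.1]
[541.6  61.9  68.9]
[543.6  61.   69.6]
[541.9  60.4  68.3]
[541.3  59.3  67.8]
249 185
```

View pics/w5.png

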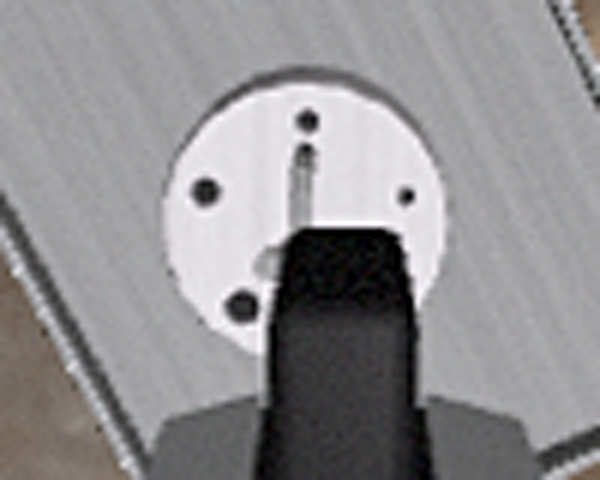

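The insert stands upright in the tray with its top at 36.5, and the hook is slack. I'll lower, back out along +x', and rise.

Call:
{"method": "jog_arm", "body": {
  "plan": [0,0,-0.003,0,0,0,0,0,-0.006,0,0,0,0,0,-0.01,0,0,0,0,0,-0.01,0,0,0,0.002,-0.001,-0.01,0,0,0,0.005,-0.003,-0.01,0,0,0,0.008,-0.004,-0.01,0,0,0,0.011,-0.006,-0.01,0,0,0,0.015,-0.008,-0.01,0,0,0,0.015,-0.008,-0.01,0,0,0,0.015,-0.008,-0.01,0,0,0]
}}

```text
clock: 19.0
eef_pos: [569.5, 47.0, 145.3]
eef_rot: [-3.141, 0.0, 1.063]
wrist_force: [0.2, -1.5, 0.5]
finger_gap: 15.7
finger_force: 34.9
```

Call:
{"method": "jog_arm", "body": {
  "plan": [0,0,0.003,0,0,0,0,0,0.007,0,0,0,0,0,0.012,0,0,0,0,0,0.018,0,0,0,0,0,0.026,0,0,0,0,0,0.036,0,0,0,0,0,0.05,0,0,0,0,0,0.07,0,0,0,0,0,0.09,0,0,0,0,0,0.105,0,0,0,0,0,0.11,0,0,0,0,0,0.11,0,0,0]
}}

```text
clock: 20.2
eef_pos: [569.6, 47.0, 256.2]
eef_rot: [3.14, -0.001, 1.063]
wrist_force: [0.3, -0.6, -0.7]
finger_gap: 15.2
finger_force: 34.9
```

Run:
```python
from h import *
s=manip.read_state(); print(s["clock"],s["eef_pos"],s["eef_rot"],s["wrist_force"])
c,im,d=look("wrist"); P=pts(c,d)
m=(P[...,2]>28)&(P[...,2]<44)&(abs(P[...,0]-550)<50)&(abs(P[...,1]-60)<50); q=P[m]; print("plug top",len(q),q.mean(0).round(1),np.percentile(q[:,2],[5,50,95]))
```

```text
20.2 [569.61158767  46.99765769 256.21491211] [ 3.14042594e+00 -6.97399381e-04  1.06320270e+00] [ 0.26900312 -0.56760476 -0.6698361 ]
plug top 967 [548.8  60.6  36.7] [35.17724917 36.78288572 38.07525826]
```

Call:
{"method": "jog_arm", "body": {
  "plan": [-0.005,0.009,0,0,0,2,-0.017,0.029,0,0,0,6,-0.035,0.059,0,0,0,11,-0.053,0.089,0,0,0,16,-0.071,0.12,0,0,0,21,-0.089,0.15,0,0,0,25,-0.107,0.18,0,0,0,28,-0.12,0.202,0,0,0,30,-0.128,0.216,0,0,0,31,-0.1315,0.2217,0,0,0,31,-0.1315,0.2217,-0.01,0,0,31,-0.1315,0.2217,-0.03,0,0,31,-0.1315,0.2217,-0.055,0,0,31,-0.1315,0.2217,-0.08,0,0,31,-0.1315,0.2217,-0.1,0,0,31,-0.1315,0.2217,-0.107,0,0,31,-0.1315,0.2217,-0.1095,0,0,31,-0.1315,0.2217,-0.1095,0,0,31,-0.1315,0.2217,-0.1095,0,0,31]
}}

```text
clock: 22.15
eef_pos: [438.4, 268.7, 146.7]
eef_rot: [3.14, -0.001, 1.604]
wrist_force: [0.1, -0.2, -1.1]
finger_gap: 15.5
finger_force: 34.9
```

Run:
```python
from h import *
s=manip.read_state(); t=s["eef_pos"]; print(s["clock"],t,s["eef_rot"],s["wrist_force"])
for n in("wrist","scene"):
    c,im,d=look(n); P=pts(c,d); dx=P[...,0]-498; dy=P[...,1]-273
    m=(abs(P[...,2]-125)<4)&(abs(dx)<60)&(abs(dy)<60); 
    if m.sum()>20: print(n,"plate",m.sum(),cv2.minAreaRect(P[m][:,:2].astype(np.float32)))
    r=np.hypot(P[...,0]-t[0],P[...,1]-t[1]); 
    for lo in range(45,135,15):
        k=(r<22)&(P[...,2]>lo)&(P[...,2]<=lo+15); print(n,lo,k.sum(),P[k].mean(0).round(1) if k.sum() else "")
```

```text
22.15 [438.36076535 268.74806053 146.71565984] [ 3.14033190e+00 -5.82928264e-04  1.60407100e+00] [ 0.07964166 -0.2329719  -1.10106257]
wrist plate 5231 ((507.8265686035156, 273.8883972167969), (64.41830444335938, 69.62481689453125), 3.7994284629821777)
wrist 45 10 [425.4 269.2  58.7]
wrist 60 8 [425.  268.3  61.3]
wrist 75 0 
wrist 90 0 
wrist 105 0 
wrist 120 0 
scene plate 489 ((506.9308166503906, 275.5601806640625), (64.77376556396484, 72.2724609375), 4.259652614593506)
scene 45 13 [431.1 270.5  54.8]
scene 60 8 [435.3 271.3  66.9]
scene 75 7 [437.6 271.   82.7]
scene 90 5 [437.6 272.1  98.8]
scene 105 8 [437.4 271.7 112.5]
scene 120 2 [434.9 269.5 126.3]
```

Call:
{"method": "jog_arm", "body": {
  "plan": [0.005,0.0003,0,0,0,0,0.012,0.0008,0,0,0,0,0.02,0.0014,0,0,0,0,0.028,0.002,0,0,0,0,0.036,0.0025,0,0,0,0,0.044,0.003,0,0,0,0,0.051,0.0036,0,0,0,0,0.056,0.004,0,0,0,0,0.0595,0.0042,0,0,0,0,0.0595,0.0042,0,0,0,0]
}}

```text
clock: 23.25
eef_pos: [497.7, 272.9, 145.7]
eef_rot: [-3.142, 0.0, 1.604]
wrist_force: [-0.7, -0.3, -1.0]
finger_gap: 15.5
finger_force: 34.9
```

Call:
{"method": "jog_arm", "body": {
  "plan": [0,0,-0.002,0,0,0,0,0,-0.004,0,0,0,0,0,-0.006,0,0,0,0,0,-0.0075,0,0,0,0,0,-0.0085,0,0,0,0,0,-0.0095,0,0,0,0,0,-0.0095,0,0,0,0,0,-0.0095,0,0,0]
}}

```text
clock: 24.05
eef_pos: [497.4, 272.9, 136.4]
eef_rot: [3.142, -0.0, 1.604]
wrist_force: [-0.4, 0.4, -0.3]
finger_gap: 15.5
finger_force: 34.9
```

Call:
{"method": "jog_arm", "body": {
  "plan": [0,0,-0.0005,0,0,0,0,0,-0.0008,0,0,0,0,0,-0.0008,0,0,0]
}}

```text
clock: 24.35
eef_pos: [497.4, 272.9, 135.5]
eef_rot: [-3.142, -0.0, 1.604]
wrist_force: [-0.1, -1.0, -0.7]
finger_gap: 15.2
finger_force: 34.9
```

Call:
{"method": "jog_arm", "body": {
  "plan": [0,0,0,0,0,0,0,0,0,0,0,0,0,0,0,0,0,0,0,0,0,0,0,0,0,0,0,0,0,0,0,0,0,0,0,0],
  "claw": 0.05
}}

```text
clock: 24.95
eef_pos: [497.4, 272.9, 135.5]
eef_rot: [-3.142, -0.0, 1.604]
wrist_force: [-0.2, -0.3, -0.9]
finger_gap: 50.2
finger_force: 0.0
```

Call:
{"method": "jog_arm", "body": {
  "plan": [0,0,0.005,0,0,0,0,0,0.015,0,0,0,0,0,0.03,0,0,0,0,0,0.06,0,0,0,0,0,0.1,0,0,0,0,0,0.14,0,0,0,0,0,0.17,0,0,0,0,-0.04,0.2,0,0,0,0,-0.05,0.2,0,0,0,0,-0.05,0.2,0,0,0]
}}

```text
clock: 25.95
eef_pos: [497.6, 221.9, 336.5]
eef_rot: [3.14, -0.001, 1.602]
wrist_force: [0.2, -0.6, 0.3]
finger_gap: 49.8
finger_force: 0.0
```

Run:
```python
from h import *
s=manip.read_state(); print(s["clock"],s["eef_pos"],s["wrist_force"],s["finger_gap"])
c,im,d=look("wrist"); P=pts(c,d); dx=P[...,0]-498; dy=P[...,1]-273; near=(abs(dx)<60)&(abs(dy)<60)
for n,lo,hi in(("grip",163,175),("plate",120,130)):
    m=near&(P[...,2]>lo)&(P[...,2]<hi); q=P[m]; print(n,m.sum(),q.mean(0).round(1),cv2.minAreaRect(q[:,:2].astype(np.float32)))
c,im,d=look("scene"); P=pts(c,d)
m=(P[...,2]>28)&(P[...,2]<44)&(abs(P[...,0]-550)<50)&(abs(P[...,1]-60)<50); q=P[m]; print("plug top",len(q),q.mean(0).round(1),np.percentile(q[:,2],[5,50,95]))
cv2.imwrite("pics/end.png",cv2.resize(im[150:320,140:370],None,fx=3,fy=3)[:,:,::-1])
```

```text
25.95 [497.55640585 221.88046701 336.503865  ] [ 0.19578301 -0.64579061  0.31688693] 49.80943423651626
grip 411 [497.3 272.9 168.3] ((497.21771240234375, 272.4358215332031), (14.922780990600586, 44.850955963134766), 2.1507270336151123)
plate 1539 [511.1 275.4 124.7] ((507.2455139160156, 273.5177307128906), (63.1533317565918, 69.99475860595703), 3.8302628993988037)
plug top 206 [543.9  64.9  36.3] [32.08753594 36.59178729 39.793035  ]
```

View pics/end.png

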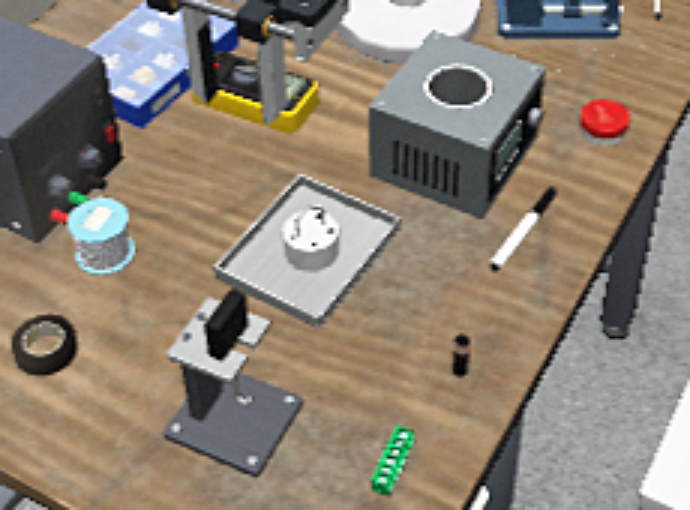

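The scene shows the insert upright in the tray at about (311,237), the tool hung in its slot at (227,325) with the hook below, and everything else undisturbed.

```bash
python3 -c "
from cell import manip
print(manip.sign_off())"
```

```text
the job is handed in; nothing more can be done
None
```

The insert stands upright in the steel tray, the hook tool hangs back in its stand slot as before, and the job was handed in at about 26 s of the 72 s allowed; the verdict was not shown.

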